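# Hover the ukulele body template over its pencilled outline

### The job

Pick up the plywood ukulele-body template by its grip block, lift it over the clamped-up neck without bumping that, and line it up over the matching outline pencilled on the pale sheets, neck end over neck end. The top sheet is tacky with fresh adhesive, so stop with the template level and hovering about a centimetre above it, touching nothing, and finish still holding it there so that I can check the register. Leave the glue bottle, tape roll and sanding block where they are.

Things in the scene. Friction and masses are not known exactly. Their poses are not given: they have to be found in the camera images.
- template: Loose 6 mm brown plywood plate, about 0.2 kg, ukulele-body shape: 262 mm long (its x), 144 mm wide at the tail bout, 110 mm at the upper bout, a 36 mm wide neck tab at the +x end. Lies flat on the bench left or right of the clamped neck, x within 0.6 rad of world x. Origin: underside, below the grip block's centre and the centre of mass, 150 mm from the neck tip, 112 mm from the tail; z up.
- template_grip (a point): Centre (half-way up) of the dark wooden grip block fixed on the template: block 70 mm along the template's x, 28 mm wide along its y, 45 mm tall, standing on the plate, its top 51 mm and this point 28.5 mm above the template's underside. Axes as the template.
- template_neck (a point): Tip of the template's neck tab, on its centre line, on the underside (150 mm along +x from the template's origin). Axes as the template.
- template_tail (a point): Tail end of the template, on its centre line, on the underside (112 mm along -x from the template's origin). Axes as the template.
- sheet: Fixed flat stack of pale wood sheets, 320 x 210 mm, 20 mm thick in all, with the template's full-size outline and a centre line in dark pencil on top. On the other side of the clamped neck from the template. Origin: bench level, below where the template's origin belongs; x towards the outline's neck end (within 0.35 rad of world x), z up.
- outline_centre (a point): Point on the top face of the sheets (20 mm above the bench) over which the template's origin belongs. Axes as the sheet.
- outline_neck (a point): Tip of the pencilled neck tab, on the top face, 150 mm along +x from outline_centre. Axes as the sheet.
- outline_tail (a point): Tail end of the pencilled outline, on the top face, 112 mm along -x from outline_centre. Axes as the sheet.
- clamped_neck: Fixed obstacle between template and sheets: a glued wooden neck lamination 360 mm long (its x) on two low blocks, held by three steel clamps with upright wooden handles; about 75 mm wide and 145 mm tall at the handles. Origin: bench level, middle of its length; x within 0.12 rad of world x, z up.
- clamp_top (a point): Point 145 mm above the bench at the middle of the clamped neck, level with the tops of the three clamp handles, its highest parts. Axes as the clamped neck.
- glue_mid (a point): White glue bottle, loose, 60 mm across and 160 mm tall, standing on the bench beyond the work; point at its middle (80 mm up). A bystander.
- tape_mid (a point): Roll of pale tape, loose, lying flat, 100 mm across and 25 mm tall; point at its middle. A bystander.
- sanding_block_mid (a point): Cork sanding block, loose, 50 x 100 x 35 mm; point at its middle. A bystander.

How it is judged:
By the outcome, as a careful person would: the job done as asked, in the order asked, and still so for the second after the job is handed in, while the arm keeps its last pose, push and grip.
It also fails if it takes over 54 s, if anything falls off the work surface, if the arm or the gripper's body presses on something with over 40 N, if the wrist force passes 120 N, or if a joint passes its speed limit or range.

### The arm

A 6-joint arm with a two-finger parallel gripper is mounted at the origin on the work surface. World frame = base frame: x ahead of the robot, y to its left, z up, the work surface at z = 0. Lengths are in m, angles in rad, forces in N, time in s.
With the tool pointing down it reaches from about 0.3 to 0.875 m from the base axis. Payload 6.4 kg.
Tool frame: the origin (TCP) lies midway between the tips of the shut fingers; the grasp point (between the pads) lies r.grasp_offset behind it (r.grasp_offset is the distance from the TCP to the grasp point, in m); z points along the fingers, y is the line along which they close (so a half turn about z gives the same grasp; the last joint's range is limited). The gripper opens to 85 mm and grips with 20 to 120 N. Pads are 22 mm wide; open, the fingers measure 114 mm over their backs; the gripper's body (76 mm by 85 mm) begins 54 mm behind the grasp point. The pads swing forward as they close: fully open they stand 13 mm farther back than shut.
Start: joints at [1.068, 0.181, 1.607, -0, 1.354, -0.206], TCP at [0.168, 0.55, 0.231] pointing down, gripper open.
Joint ranges: [-2.99, 2.99], [-0.89, 2.07], [0.3, 2.58], [-1.14, 4.28], [0, 2.63], [-3.12, 3.12]. Speed limits (rad/s): [2.57, 2.57, 3.01, 3.14, 3.14, 3.14].

### API

Orientations are given as a rotation vector (axis times angle).
In Python, from cell import r, imaging, job, nets gives the robot as it stands. The module is installed in compiled form; this text tells all that it offers.
- The arm moves only by the tool step_arm, never from a script. Its argument "rows" is a list of rows, each an object of numbers: "gripper": the finger opening in m, from 0 to 0.0854; "dx", "dy", "dz": the shift along the tool's x, y, z in m; "twist": the turn about the tool's z in degrees. A call has 1 to 8 rows; each row is the pose to reach, as a shift and turn from the pose commanded when the call began, along the tool's axes at that moment; what a row does not reach only later rows make up. A row lasts 1/10 s, in which the tool goes at most 50 mm and 8.59 degrees, less where a joint would pass 70% of its speed; a pose out of reach is approached as far as the arm can. A call with a gripper value outside its range is refused whole. The fingers move at their own pace and stop on an object; the grip force is fixed at half the most. Time passes only in rows, so rows that repeat a pose let the fingers close. It gives the time, the measured TCP pose, the force, the opening and the grip force at its end, in the units of the state.
- r.sense(): the state, without advancing time (a new reading comes with each control period).
- imaging.read_camera(name): name is "scene" or "top" or "wrist"; returns a dict with "color" (400x640x3 uint8, blue, green, red), "fx", "fy", "cx", "cy" (pixels), "k1" (the pictures are not rectified: a ray, as slopes to the right and down, at radius r is drawn at 1 + k1 r^2 times it, then the intrinsics apply), "cam_to_world" (4x4, takes a point from camera to world coordinates). Camera axes: x right, y up, looking along -z (the intrinsics and any distortion apply to the point x, -y, -z); pixel columns grow to the right and rows downward; lengths in m; the calibration is good to about 2 mm. A picture is of the moment at which its call begins. There is no depth.
- job.close_job(): hands the job in; it is judged then, once.
Trained networks look in a picture, given as the dict that the camera call returned (one of the last four; its "shot" number tells which), for a name from the list of things; names that differ only in an ending like _2 or _b are one class to them, and where a whole thing is asked for, a point or a joint stands for the part that bears it (a point fixed in the world has none). Each returns a list of dicts, best first, with "score" (0 to 1); they miss things now and then, are a little off and sometimes report something else, mostly with a low value. They report only what shows in the picture. A call takes as long as a camera call.
- nets.find_in(label, picture): "bbox" ([left, top, right, bottom] in pixels, round what is visible of it).
- nets.masks_of(label, picture): "region" (400x640 bool, what is visible of it) and "bbox" ([left, top, right, bottom] in pixels, round what is visible of it).
The state is a dict: "time": time; "joint_positions": joint angles; "dq": joint speeds; "effort": joint torques, N m; "eef_pos": TCP position; "eef_rot": TCP orientation; "ft_force": force on the tool from outside, world axes, zero at the start; "wrist_torque": the same for the moment, N m; "opening": opening from 0.0 (shut) to 1.0 (fully open); "grip_force": force on a finger pad.
Only numpy, scipy, OpenCV 4.12 (cv2) and the standard library are available. Lean on these libraries where they do the work, as an engineer would, in place of code of your own. Each camera call takes 0.05 s, during which the arm holds its last target. There are 200 camera calls.

## Working session

There is one attempt and no reset: what is moved stays moved. The work goes in short steps, Python scripts to look and compute and a tool call to move; the robot and the scene stay as the last step left them, time stands still between calls to the robot, and variables do not carry over. Pictures are saved under pics/ and viewed, at most 10 in all, crops included, and the job is handed in when it is done.

Besides the shell and the picture viewer there is one more tool, called in YAML: its name, and indented under it one key for each argument. step_arm: Moves the arm, as the interface text tells. Its arguments: {"type":"object","properties":{"rows":{"type":"array"}},"required":["rows"]}

```bash
mkdir -p pics; cat > h.py <<'E'
import numpy as np, cv2
from scipy.spatial.transform import Rotation as R
from cell import r, imaging, job, nets
def ray(p,uv):
    uv=np.atleast_2d(np.asarray(uv,float))
    K=np.array([[p["fx"],0,p["cx"]],[0,p["fy"],p["cy"]],[0,0,1]])
    s=cv2.undistortPoints(uv[:,None,:],K,np.array([p["k1"],0,0,0.]))[:,0]
    T=np.array(p["cam_to_world"])
    d=np.c_[s[:,0],-s[:,1],-np.ones(len(s))]@T[:3,:3].T
    return T[:3,3],d
def onz(p,uv,z):
    o,d=ray(p,uv); return o+d*((z-o[2])/d[:,2])[:,None]
def proj(p,X):
    X=np.atleast_2d(np.asarray(X,float));T=np.array(p["cam_to_world"])
    c=(X-T[:3,3])@T[:3,:3]; s=np.c_[c[:,0],-c[:,1]]/-c[:,2:]
    s=s*(1+p["k1"]*(s**2).sum(1))[:,None]
    return s*[p["fx"],p["fy"]]+[p["cx"],p["cy"]]
E
python3 - <<'E'
from h import *
s=r.sense();print(s["eef_pos"],s["eef_rot"],s["time"],s["opening"],r.grasp_offset)
p=imaging.read_camera("top");q=imaging.read_camera("scene")
cv2.imwrite("pics/top.png",p["color"]);cv2.imwrite("pics/scene.png",q["color"])
print(np.round(p["cam_to_world"],3),p["fx"],p["k1"])
for n in ["template","template_grip","sheet","clamped_neck","glue_mid","tape_mid","sanding_block_mid"]:
    for nm,c in(("top",p),("sc",q)):
        m=nets.masks_of(n,c)
        for d in m[:2]:
            ys,xs=np.nonzero(d["region"]);print(n,nm,round(d["score"],2),d["bbox"],xs.mean().round(1),ys.mean().round(1),len(xs), onz(c,[xs.mean(),ys.mean()],0.0)[0].round(3))
E
```

```text
[0.16787987 0.54935893 0.23038001] [-4.64460107e-01 -3.10643983e+00  2.64161513e-03] 0.0 0.9985741688642441 0.0187
[[-0.01   0.992 -0.128  0.417]
 [-1.    -0.009  0.014  0.027]
 [ 0.012  0.128  0.992  1.184]
 [ 0.     0.     0.     1.   ]] 454.70085117668856 -0.0776246617695525
template top 0.79 [400.9, 174.2, 456.4, 272.5] 428.3 227.8 3596 [ 0.474 -0.284  0.   ]
template sc 0.89 [237.3, 170.9, 290.7, 219.1] 264.1 193.4 1425 [ 0.483 -0.283  0.   ]
template_grip top 0.75 [400.3, 170.7, 452.4, 271.0] 428.5 227.9 3749 [ 0.474 -0.284  0.   ]
template_grip sc 0.92 [236.6, 175.6, 292.0, 215.9] 264.3 193.5 1368 [ 0.484 -0.282  0.   ]
sheet top 0.77 [155.3, 137.7, 261.6, 274.4] 205.0 205.4 10421 [0.539 0.301 0.   ]
sheet sc 0.88 [389.2, 208.5, 468.0, 300.9] 426.7 256.1 5954 [0.557 0.307 0.   ]
clamped_neck top 0.58 [305.9, 136.0, 342.7, 283.2] 323.7 209.0 3433 [ 0.527 -0.01   0.   ]
clamped_neck sc 0.6 [307.7, 167.0, 358.0, 261.2] 331.5 213.4 2239 [ 0.489 -0.028  0.   ]
glue_mid top 0.68 [256.7, 89.9, 281.5, 127.8] 266.5 105.6 698 [0.808 0.141 0.   ]
glue_mid sc 0.86 [336.6, 252.8, 358.7, 305.3] 346.6 281.1 956 [0.738 0.118 0.   ]
tape_mid top 0.96 [366.1, 84.5, 404.8, 125.0] 385.1 106.6 633 [ 0.804 -0.18   0.   ]
tape_mid top 0.7 [152.3, 135.4, 259.1, 273.2] 205.0 205.2 10445 [0.539 0.301 0.   ]
tape_mid sc 0.68 [222.3, 247.1, 261.6, 279.1] 244.1 263.3 580 [ 0.791 -0.18   0.   ]
tape_mid sc 0.36 [304.0, 164.7, 357.9, 259.7] 331.4 213.7 2300 [ 0.491 -0.028  0.   ]
sanding_block_mid top 0.94 [298.3, 98.6, 338.3, 120.7] 318.3 108.5 764 [0.799 0.001 0.   ]
sanding_block_mid sc 0.94 [279.0, 265.0, 320.5, 293.3] 300.1 278.3 783 [ 0.779 -0.006 -0.   ]
```

View pics/top.png

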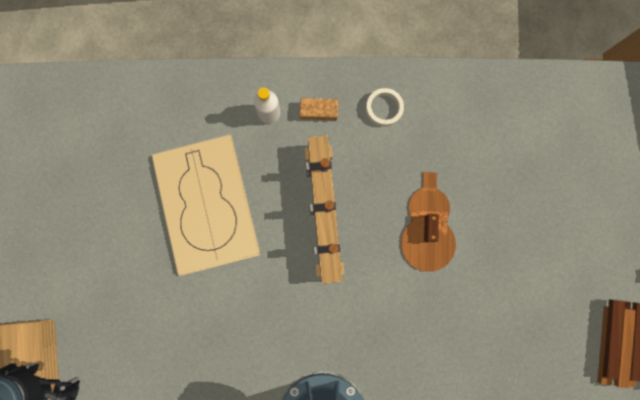

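View pics/scene.png

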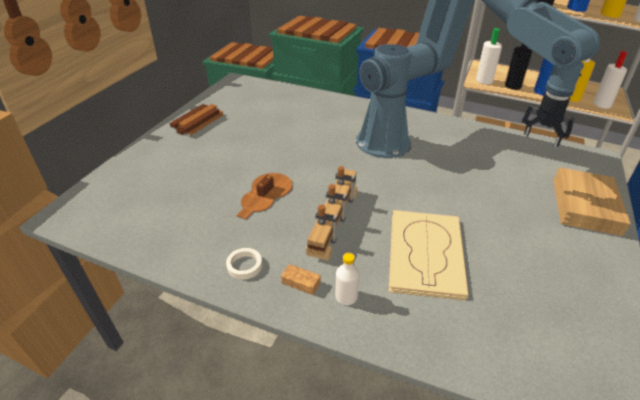

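The top view shows the template on the right, with its neck tip near (429,172) and its tail near (428,271). The sheet is on the left, with the outline's neck tip near (193,151) and its tail near (210,250). The clamped neck stands between them near column 324. The scene view agrees. Next I'll work out poses from the top view.

```bash
cat >> h.py <<'E'
def cmd(xyz,yaw,s=None):
    """shift in tool axes and twist(deg) to bring the TCP to xyz pointing down with tool x at world yaw (mod pi)"""
    s=s or r.sense(); Rt=R.from_rotvec(s["eef_rot"]).as_matrix()
    d=Rt.T@(np.array(xyz)-s["eef_pos"])
    cur=np.arctan2(Rt[1,0],Rt[0,0]); 
    t=-((yaw-cur+np.pi/2)%np.pi-np.pi/2)   # z down: positive twist lowers world yaw
    print("shift mm",(d*1e3).round(1),"twist",np.degrees(t).round(1),"curyaw",np.degrees(cur).round(1),"tilt",Rt[:,2].round(4))
def shape():
    """rough template points"""
    return np.array([[.15,0],[-.112,0]])
E
python3 - <<'E'
from h import *
p=imaging.read_camera("top")
a=onz(p,[[429,171.5],[428,271.5]],.006);b=onz(p,[[193,151],[210,250]],.02)
g=onz(p,[[432,227]],.04)
for n,t in(("tmpl",a),("outl",b)):
    v=t[0]-t[1];print(n,t.round(4).tolist(),np.linalg.norm(v[:2]).round(4),np.degrees(np.arctan2(v[1],v[0])).round(1),(t[1]+v*112/262).round(4))
print(g)
o=b[1]+(b[0]-b[1])*112/262
cmd([o[0]-.05,o[1],.30],np.arctan2(*(b[0]-b[1])[[1,0]]))
print(r.sense()["joint_positions"])
w=imaging.read_camera("wrist");Rt=R.from_rotvec(r.sense()["eef_rot"]).as_matrix();C=np.array(w["cam_to_world"])
print("cam in tool",Rt.T@(C[:3,3]-r.sense()["eef_pos"]),(Rt.T@C[:3,:3]).round(3),w["fx"])
E
```

```text
tmpl [[0.6232, -0.2906, 0.006], [0.3615, -0.2775, 0.006]] 0.262 -2.9 [ 0.4734 -0.2831  0.006 ]
outl [[0.6804, 0.331, 0.02], [0.4225, 0.2813, 0.02]] 0.2626 10.9 [0.5328 0.3025 0.02  ]
[[ 0.47449467 -0.28316556  0.04      ]]
shift mm [-373.2 -144.5  -68.7] twist -27.9 curyaw 163.0 tilt [-0.  0. -1.]
[ 1.06771209e+00  1.80771516e-01  1.60701858e+00  2.81327432e-05
  1.35379416e+00 -2.06332217e-01]
cam in tool [ 0.07568803 -0.00052665 -0.14176501] [[ 0.001  0.955  0.298]
 [ 1.    -0.001  0.   ]
 [ 0.001  0.298 -0.955]] 280.3461401999268
```

step_arm:
  rows:
    - {"dx": -0.187,"dy": -0.072,"dz": -0.069,"twist": -14}
    - {"dx": -0.187,"dy": -0.072,"dz": -0.069,"twist": -28}
    - {"dx": -0.187,"dy": -0.072,"dz": -0.069,"twist": -28}
    - {"dx": -0.187,"dy": -0.072,"dz": -0.069,"twist": -28}
    - {"dx": -0.373,"dy": -0.144,"dz": -0.069,"twist": -28}
    - {"dx": -0.373,"dy": -0.144,"dz": -0.069,"twist": -28}
    - {"dx": -0.373,"dy": -0.144,"dz": -0.069,"twist": -28}
    - {"dx": -0.373,"dy": -0.144,"dz": -0.069,"twist": -28}

```text
$.rows[0]: bad value
```

step_arm:
  rows:
    - {"dx": 0}
    - {"dx": 0}
    - {"dx": 0}

```text
$.rows[0]: bad value
```

```bash
python3 - <<'E'
from h import *
s=r.sense();print(s["eef_pos"],s["time"])
w=imaging.read_camera("wrist");cv2.imwrite("pics/w1.png",w["color"])
import pickle;pickle.dump(w,open("w1.pkl","wb"))
b=np.array([[.6804,.331,.02],[.4225,.2813,.02]]);print(proj(w,b).round(1))
E
```

```text
[0.16814543 0.54988013 0.23128486] 0.9
[[286.1 460.3]
 [205.9 365.4]]
```

View pics/w1.png

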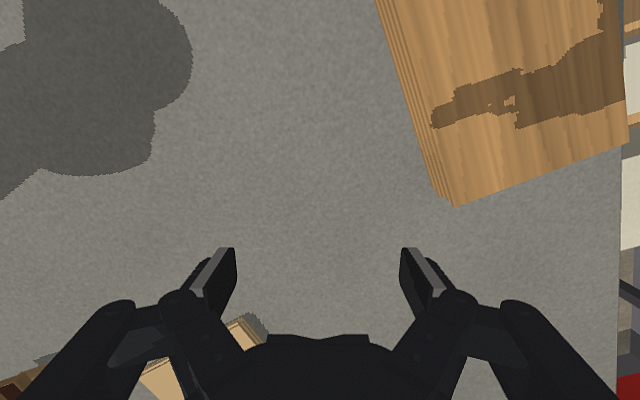

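The wrist camera looks towards tool +x, the robot side, with the fingers at the bottom of the picture. The move was refused because rows need every field. I'll aim about 5 cm ahead of the outline's origin instead.

```bash
python3 -c "
from h import *
cmd([.583,.312,.30],.19)"
```

```text
shift mm [-466.3 -106.2  -68.7] twist -27.9 curyaw 163.0 tilt [-0.  0. -1.]
```

step_arm:
  rows:
    - {"gripper": 0.085,"dx": -0.466,"dy": -0.106,"dz": -0.069,"twist": -28}
    - {"gripper": 0.085,"dx": -0.466,"dy": -0.106,"dz": -0.069,"twist": -28}
    - {"gripper": 0.085,"dx": -0.466,"dy": -0.106,"dz": -0.069,"twist": -28}
    - {"gripper": 0.085,"dx": -0.466,"dy": -0.106,"dz": -0.069,"twist": -28}
    - {"gripper": 0.085,"dx": -0.466,"dy": -0.106,"dz": -0.069,"twist": -28}
    - {"gripper": 0.085,"dx": -0.466,"dy": -0.106,"dz": -0.069,"twist": -28}
    - {"gripper": 0.085,"dx": -0.466,"dy": -0.106,"dz": -0.069,"twist": -28}
    - {"gripper": 0.085,"dx": -0.466,"dy": -0.106,"dz": -0.069,"twist": -28}

```text
time: 1.75
eef_pos: [0.5031, 0.3576, 0.2872]
eef_rot: [-0.301, 3.127, 0.0]
ft_force: [0.2, 1.1, -0.2]
opening: 0.99
grip_force: 0.0
```

```bash
python3 -c "
from h import *
print(r.sense()['eef_pos'],r.sense()['time'])
cmd([.583,.312,.30],.19)"
```

```text
[0.50313804 0.35763276 0.28722787] 1.75
shift mm [-69.7 -60.  -12.8] twist 0.1 curyaw -169.0 tilt [ 3.e-04  3.e-04 -1.e+00]
```

step_arm:
  rows:
    - {"gripper": 0.085,"dx": -0.07,"dy": -0.06,"dz": -0.013,"twist": 0}
    - {"gripper": 0.085,"dx": -0.07,"dy": -0.06,"dz": -0.013,"twist": 0}
    - {"gripper": 0.085,"dx": -0.07,"dy": -0.06,"dz": -0.013,"twist": 0}
    - {"gripper": 0.085,"dx": -0.07,"dy": -0.06,"dz": -0.013,"twist": 0}
    - {"gripper": 0.085,"dx": -0.07,"dy": -0.06,"dz": -0.013,"twist": 0}

```text
time: 2.25
eef_pos: [0.5807, 0.314, 0.2993]
eef_rot: [0.302, -3.126, -0.0]
ft_force: [-0.5, 0.3, 0.1]
opening: 0.995
grip_force: 0.0
```

```bash
python3 - <<'E'
from h import *
s=r.sense();print(s["eef_pos"],s["time"],s["dq"])
w=imaging.read_camera("wrist");cv2.imwrite("pics/w2.png",w["color"])
import pickle;pickle.dump(w,open("w2.pkl","wb"))
b=np.array([[.6804,.331,.02],[.4225,.2813,.02],[.5328,.3025,.02]]);print(proj(w,b).round(1))
cmd([.52,-.285,.30],-.05)
E
```

```text
[0.58069275 0.31397632 0.29932168] 2.25 [ 0.01683647 -0.00930625  0.00561478 -0.00307744 -0.00247572 -0.00225361]
[[316.4 224.7]
 [316.8  44.1]
 [316.6 129.5]]
shift mm [ 1.745e+02 -5.765e+02 -5.000e-01] twist 13.9 curyaw -168.9 tilt [-9.e-04  1.e-04 -1.e+00]
```

View pics/w2.png

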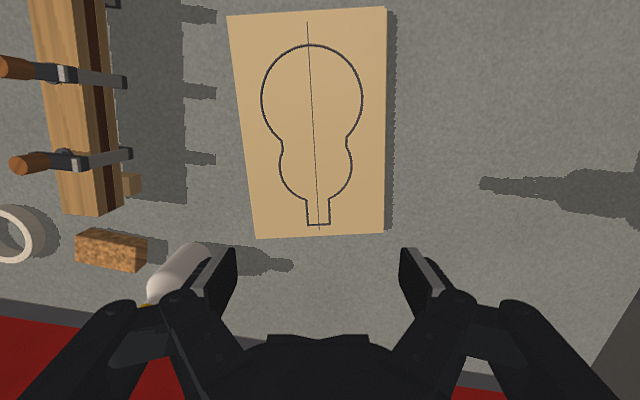

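The outline is clear in this view: neck tip at (318,224), tail at (312,45). I'll fit it in metric coordinates using its principal axis, and set off towards the template.

```bash
cat >> h.py <<'E'
def fit(p,mask,z):
    """pose (origin xy, yaw) of the filled template shape in plane z, + measured length"""
    c=max(cv2.findContours(mask.astype(np.uint8),cv2.RETR_EXTERNAL,cv2.CHAIN_APPROX_NONE)[0],key=cv2.contourArea)[:,0]
    P=onz(p,c,z)[:,:2]; m0=P.mean(0)
    I=np.zeros((1000,1000),np.uint8); cv2.fillPoly(I,[np.round((P-m0)/.0005+500).astype(np.int32)],1)
    y,x=np.nonzero(I); X=np.c_[x,y].astype(float); m=X.mean(0); w,v=np.linalg.eigh(np.cov((X-m).T)); a=v[:,1]*np.sign(v[0,1])
    cen=m0+(m-500)*.0005; u=(P-cen)@a; n=np.array([-a[1],a[0]]);t=(P-cen)@n
    L=u.max()-u.min(); mid=(u.max()+u.min())/2
    o=cen+a*(mid-.019)   # middle of length is 19 mm ahead of origin
    return o,np.arctan2(a[1],a[0]),L,np.ptp(t),(t.max()+t.min())/2
E
python3 - <<'E'
from h import *
import pickle
w=pickle.load(open("w2.pkl","rb"));g=cv2.cvtColor(w["color"],cv2.COLOR_BGR2GRAY)
roi=np.zeros_like(g);roi[35:232,250:372]=1
d=((g<110)&(roi>0)).astype(np.uint8)
cs,h=cv2.findContours(d,cv2.RETR_CCOMP,cv2.CHAIN_APPROX_NONE)
k=max(range(len(cs)),key=lambda i:cv2.contourArea(cs[i]) if h[0][i][3]<0 else 0)
# fill interior: everything not reachable from outside, minus centre line stub -> open
m=np.zeros_like(g);cv2.drawContours(m,cs,k,1,-1);m=cv2.morphologyEx(m,cv2.MORPH_OPEN,np.ones((5,5),np.uint8))
print(m.sum(),cv2.boundingRect(m))
print(fit(w,m,.02))
E
```

```text
12697 (260, 44, 103, 182)
(array([0.53402994, 0.29736207]), np.float64(0.25018301681206884), np.float64(0.26394823692558406), np.float64(0.14539325773172104), np.float64(-0.0004532165768715707))
```

step_arm:
  rows:
    - {"gripper": 0.085,"dx": 0.174,"dy": -0.576,"dz": 0,"twist": 14}
    - {"gripper": 0.085,"dx": 0.174,"dy": -0.576,"dz": 0,"twist": 14}
    - {"gripper": 0.085,"dx": 0.174,"dy": -0.576,"dz": 0,"twist": 14}
    - {"gripper": 0.085,"dx": 0.174,"dy": -0.576,"dz": 0,"twist": 14}
    - {"gripper": 0.085,"dx": 0.174,"dy": -0.576,"dz": 0,"twist": 14}
    - {"gripper": 0.085,"dx": 0.174,"dy": -0.576,"dz": 0,"twist": 14}
    - {"gripper": 0.085,"dx": 0.174,"dy": -0.576,"dz": 0,"twist": 14}
    - {"gripper": 0.085,"dx": 0.174,"dy": -0.576,"dz": 0,"twist": 14}

```text
time: 3.1
eef_pos: [0.5403, -0.0847, 0.3001]
eef_rot: [0.078, 3.14, -0.0]
ft_force: [-0.1, -0.4, 0.5]
opening: 0.993
grip_force: 0.0
```

```bash
python3 -c "
from h import *
print(r.sense()['eef_pos'],r.sense()['time'])
cmd([.525,-.285,.30],-.05)"
```

```text
[ 0.54032702 -0.08472541  0.30012352] 3.1
shift mm [ 5.300e+00 -2.008e+02  1.000e-01] twist 0.0 curyaw 177.1 tilt [ 8.e-04 -1.e-04 -1.e+00]
```

step_arm:
  rows:
    - {"gripper": 0.085,"dx": 0.005,"dy": -0.2,"dz": 0,"twist": 0}
    - {"gripper": 0.085,"dx": 0.005,"dy": -0.2,"dz": 0,"twist": 0}
    - {"gripper": 0.085,"dx": 0.005,"dy": -0.2,"dz": 0,"twist": 0}
    - {"gripper": 0.085,"dx": 0.005,"dy": -0.2,"dz": 0,"twist": 0}
    - {"gripper": 0.085,"dx": 0.005,"dy": -0.2,"dz": 0,"twist": 0}
    - {"gripper": 0.085,"dx": 0.005,"dy": -0.2,"dz": 0,"twist": 0}
    - {"gripper": 0.085,"dx": 0.005,"dy": -0.2,"dz": 0,"twist": 0}

```text
time: 3.8
eef_pos: [0.526, -0.2821, 0.2998]
eef_rot: [-0.079, -3.141, -0.001]
ft_force: [0.3, 0.3, 0.4]
opening: 0.998
grip_force: 0.0
```

```bash
python3 - <<'E'
from h import *
import pickle
s=r.sense();print(s["eef_pos"],s["time"])
w=imaging.read_camera("wrist")
pickle.dump(w,open("w3.pkl","wb"))
hsv=cv2.cvtColor(w["color"],cv2.COLOR_BGR2HSV)
m=((hsv[...,1]>90)).astype(np.uint8)
m[240:]=0
n,l,st,_=cv2.connectedComponentsWithStats(m);k=1+st[1:,4].argmax();m=(l==k).astype(np.uint8)
f=fit(w,m,.006);print(st[k],f)
v=w["color"].copy();c,_=cv2.findContours(m,0,1);cv2.drawContours(v,c,-1,(0,255,0),1)
o,y=f[:2];a=np.array([np.cos(y),np.sin(y)]);b=np.array([-a[1],a[0]])
for sx,sy in((35,14),(35,-14),(-35,-14),(-35,14)):
    q=proj(w,np.r_[o+a*sx/1e3+b*sy/1e3,.051])[0];cv2.circle(v,tuple(int(t) for t in q.round()),2,(255,0,0),-1)
cv2.imwrite("pics/w3.png",v)
cmd(np.r_[o,.10],y)
E
```

```text
[ 0.52598605 -0.28210274  0.2997916 ] 3.8
[  467     0   117   240 15529] (array([0.48132152, 0.02491424]), np.float64(0.0783756049848762), np.float64(0.35542818572608237), np.float64(0.16386696468800677), np.float64(0.0038841991989695263))
shift mm [ 60.1 304.2 200. ] twist -7.4 curyaw 177.1 tilt [ 1.e-04  4.e-04 -1.e+00]
```

View pics/w3.png

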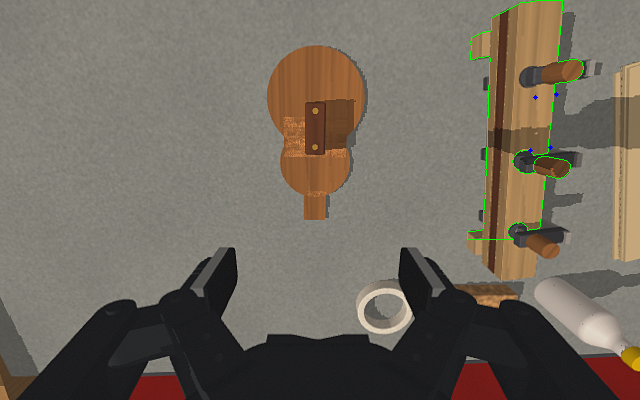

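The component picked was the clamped neck. The template is in columns 267–367: neck tip (316,219), tail (316,46), grip block around (315,128). I'll restrict the region to that.

```bash
python3 - <<'E'
from h import *
import pickle
w=pickle.load(open("w3.pkl","rb"))
hsv=cv2.cvtColor(w["color"],cv2.COLOR_BGR2HSV)
m=((hsv[...,1]>80)).astype(np.uint8)
m[235:]=0;m[:,:240]=0;m[:,400:]=0
m=cv2.morphologyEx(m,cv2.MORPH_CLOSE,np.ones((3,3)))
n,l,st,_=cv2.connectedComponentsWithStats(m);k=1+st[1:,4].argmax();m=(l==k).astype(np.uint8)
f=fit(w,m,.006);print(st[k],f)
# grip block dark top corners seen
o,y=f[:2];a=np.array([np.cos(y),np.sin(y)]);b=np.array([-a[1],a[0]])
print("block top expected",[proj(w,np.r_[o+a*sx/1e3+b*sy/1e3,.051])[0].round(1).tolist() for sx,sy in((35,14),(35,-14),(-35,-14),(-35,14))])
cmd(np.r_[o,.10],y)
E
```

```text
[  267    45    98   175 11568] (array([ 0.47436464, -0.28396254]), np.float64(-0.06463309667022507), np.float64(0.2607101887021596), np.float64(0.14293216619858307), np.float64(0.00021484576021781748))
block top expected [[324.4, 154.8], [304.3, 154.5], [304.4, 101.5], [325.6, 101.9]]
shift mm [ 51.6  -4.7 199.9] twist 0.8 curyaw 177.1 tilt [ 1.e-04  4.e-04 -1.e+00]
```

step_arm:
  rows:
    - {"gripper": 0.085,"dx": 0.052,"dy": -0.005,"dz": 0.1,"twist": 0.8}
    - {"gripper": 0.085,"dx": 0.052,"dy": -0.005,"dz": 0.1,"twist": 0.8}
    - {"gripper": 0.085,"dx": 0.052,"dy": -0.005,"dz": 0.1,"twist": 0.8}
    - {"gripper": 0.085,"dx": 0.052,"dy": -0.005,"dz": 0.19,"twist": 0.8}
    - {"gripper": 0.085,"dx": 0.052,"dy": -0.005,"dz": 0.19,"twist": 0.8}
    - {"gripper": 0.085,"dx": 0.052,"dy": -0.005,"dz": 0.19,"twist": 0.8}
    - {"gripper": 0.085,"dx": 0.052,"dy": -0.005,"dz": 0.19,"twist": 0.8}

```text
time: 4.55
eef_pos: [0.4748, -0.2861, 0.1113]
eef_rot: [0.102, 3.139, -0.001]
ft_force: [0.0, 0.5, 0.9]
opening: 0.995
grip_force: 0.0
```

```bash
python3 - <<'E'
from h import *
cmd([.4744,-.2840,.013],-.0646)
w=imaging.read_camera("wrist");cv2.imwrite("pics/w4.png",w["color"])
E
```

```text
shift mm [ 0.6  2.1 98.3] twist -0.0 curyaw 176.3 tilt [ 7.e-04 -4.e-04 -1.e+00]
```

View pics/w4.png

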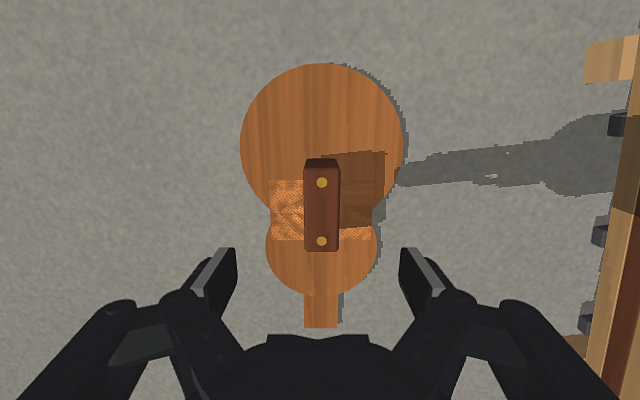

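The block is centred between the fingers, at column 321 against about 318. Next: descend and close.

step_arm:
  rows:
    - {"gripper": 0.085,"dx": 0.001,"dy": 0.001,"dz": 0.04,"twist": 0}
    - {"gripper": 0.085,"dx": 0.001,"dy": 0.001,"dz": 0.07,"twist": 0}
    - {"gripper": 0.085,"dx": 0.001,"dy": 0.001,"dz": 0.09,"twist": 0}
    - {"gripper": 0.085,"dx": 0.001,"dy": 0.001,"dz": 0.098,"twist": 0}
    - {"gripper": 0.085,"dx": 0.001,"dy": 0.001,"dz": 0.098,"twist": 0}
    - {"gripper": 0.085,"dx": 0.001,"dy": 0.001,"dz": 0.098,"twist": 0}

```text
time: 5.2
eef_pos: [0.4742, -0.2865, 0.014]
eef_rot: [0.104, 3.137, -0.004]
ft_force: [-0.1, 0.3, 0.7]
opening: 0.997
grip_force: 0.0
```

step_arm:
  rows:
    - {"gripper": 0.01,"dx": 0,"dy": 0,"dz": 0,"twist": 0}
    - {"gripper": 0.01,"dx": 0,"dy": 0,"dz": 0,"twist": 0}
    - {"gripper": 0.01,"dx": 0,"dy": 0,"dz": 0,"twist": 0}
    - {"gripper": 0.01,"dx": 0,"dy": 0,"dz": 0,"twist": 0}
    - {"gripper": 0.01,"dx": 0,"dy": 0,"dz": 0,"twist": 0}
    - {"gripper": 0.01,"dx": 0,"dy": 0,"dz": 0,"twist": 0}
    - {"gripper": 0.01,"dx": 0,"dy": 0,"dz": 0,"twist": 0}
    - {"gripper": 0.01,"dx": 0,"dy": 0,"dz": 0,"twist": 0}

```text
time: 6.0
eef_pos: [0.4729, -0.2855, 0.0123]
eef_rot: [0.104, 3.139, -0.001]
ft_force: [-0.3, 0.2, 5.3]
opening: 0.325
grip_force: 60.5
```

step_arm:
  rows:
    - {"gripper": 0.01,"dx": 0,"dy": 0,"dz": -0.01,"twist": 0}
    - {"gripper": 0.01,"dx": 0,"dy": 0,"dz": -0.03,"twist": 0}
    - {"gripper": 0.01,"dx": 0,"dy": 0,"dz": -0.06,"twist": 0}
    - {"gripper": 0.01,"dx": 0,"dy": 0,"dz": -0.1,"twist": 0}
    - {"gripper": 0.01,"dx": 0,"dy": 0,"dz": -0.14,"twist": 0}
    - {"gripper": 0.01,"dx": 0,"dy": 0,"dz": -0.18,"twist": 0}
    - {"gripper": 0.01,"dx": 0,"dy": 0,"dz": -0.22,"twist": 0}
    - {"gripper": 0.01,"dx": 0,"dy": 0,"dz": -0.25,"twist": 0}

```text
time: 6.8
eef_pos: [0.4727, -0.2853, 0.2647]
eef_rot: [0.104, 3.138, -0.002]
ft_force: [0.7, -0.3, -1.9]
opening: 0.319
grip_force: 59.6
```

```bash
python3 - <<'E'
from h import *
s=r.sense();print(s["eef_pos"],s["opening"],s["grip_force"],s["ft_force"])
w=imaging.read_camera("wrist");cv2.imwrite("pics/w5.png",w["color"])
cmd([.534,.297,.262],.25)
E
```

```text
[ 0.47267078 -0.28529737  0.26474729] 0.3192394631052822 59.60557758808136 [ 0.6531522  -0.30680627 -1.87951392]
shift mm [-20.8 586.5   4.5] twist -18.1 curyaw 176.2 tilt [ 0.007  -0.0067 -1.    ]
```

View pics/w5.png

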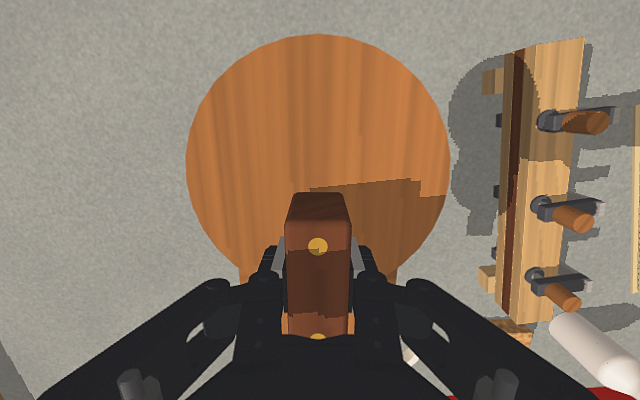

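The template is held squarely and clear of the bench, with the bout spanning columns 186–450. Next: carry it across at this height.

step_arm:
  rows:
    - {"gripper": 0.01,"dx": -0.001,"dy": 0.015,"dz": 0,"twist": -1}
    - {"gripper": 0.01,"dx": -0.003,"dy": 0.045,"dz": 0,"twist": -2}
    - {"gripper": 0.01,"dx": -0.004,"dy": 0.085,"dz": 0,"twist": -3}
    - {"gripper": 0.01,"dx": -0.005,"dy": 0.125,"dz": 0,"twist": -4}
    - {"gripper": 0.01,"dx": -0.007,"dy": 0.165,"dz": 0,"twist": -5}
    - {"gripper": 0.01,"dx": -0.008,"dy": 0.205,"dz": 0,"twist": -6}
    - {"gripper": 0.01,"dx": -0.009,"dy": 0.245,"dz": 0,"twist": -7}
    - {"gripper": 0.01,"dx": -0.01,"dy": 0.285,"dz": 0,"twist": -8}

```text
time: 7.65
eef_pos: [0.4999, 0.0011, 0.26]
eef_rot: [0.117, -3.136, -0.002]
ft_force: [1.2, -0.1, -1.6]
opening: 0.322
grip_force: 59.6
```

step_arm:
  rows:
    - {"gripper": 0.01,"dx": -0.001,"dy": 0.04,"dz": 0,"twist": -1}
    - {"gripper": 0.01,"dx": -0.003,"dy": 0.08,"dz": 0,"twist": -2}
    - {"gripper": 0.01,"dx": -0.004,"dy": 0.12,"dz": 0,"twist": -3}
    - {"gripper": 0.01,"dx": -0.005,"dy": 0.16,"dz": 0,"twist": -4}
    - {"gripper": 0.01,"dx": -0.007,"dy": 0.2,"dz": 0,"twist": -5}
    - {"gripper": 0.01,"dx": -0.008,"dy": 0.24,"dz": 0,"twist": -6}
    - {"gripper": 0.01,"dx": -0.009,"dy": 0.27,"dz": 0,"twist": -7}
    - {"gripper": 0.01,"dx": -0.01,"dy": 0.285,"dz": 0,"twist": -8}

```text
time: 8.45
eef_pos: [0.4883, 0.286, 0.2598]
eef_rot: [0.34, -3.119, 0.0]
ft_force: [0.3, -0.9, -1.2]
opening: 0.32
grip_force: 59.6
```

```bash
python3 - <<'E'
from h import *
s=r.sense();print(s["eef_pos"],s["opening"],s["grip_force"],s["ft_force"],s["time"])
cmd([.534,.297,.15],.25)
E
```

```text
[0.48825253 0.28599899 0.25979742] 0.3196607668642802 59.6149080991745 [ 0.26630234 -0.92215466 -1.23068838] 8.45
shift mm [-47.5   0.9 109.6] twist -1.9 curyaw -167.6 tilt [-3.7e-03 -5.0e-04 -1.0e+00]
```

step_arm:
  rows:
    - {"gripper": 0.01,"dx": -0.02,"dy": 0.001,"dz": 0.02,"twist": -1}
    - {"gripper": 0.01,"dx": -0.04,"dy": 0.001,"dz": 0.06,"twist": -1.9}
    - {"gripper": 0.01,"dx": -0.048,"dy": 0.001,"dz": 0.1,"twist": -1.9}
    - {"gripper": 0.01,"dx": -0.048,"dy": 0.001,"dz": 0.135,"twist": -1.9}
    - {"gripper": 0.01,"dx": -0.048,"dy": 0.001,"dz": 0.16,"twist": -1.9}
    - {"gripper": 0.01,"dx": -0.048,"dy": 0.001,"dz": 0.17,"twist": -1.9}
    - {"gripper": 0.01,"dx": -0.048,"dy": 0.001,"dz": 0.17,"twist": -1.9}

```text
time: 9.15
eef_pos: [0.5355, 0.2938, 0.0895]
eef_rot: [0.385, -3.113, 0.002]
ft_force: [0.0, -0.2, -0.3]
opening: 0.323
grip_force: 59.6
```

```bash
python3 - <<'E'
from h import *
s=r.sense();e=s["eef_pos"];print(e,s["opening"],s["ft_force"],s["time"])
w=imaging.read_camera("wrist");p=imaging.read_camera("top");q=imaging.read_camera("scene")
Rt=R.from_rotvec(s["eef_rot"]).as_matrix();yaw=np.arctan2(-Rt[1,0],-Rt[0,0])
a=np.array([np.cos(yaw),np.sin(yaw)]);b=np.array([-a[1],a[0]])
zt=e[2]-.0123+.006
# tail bout in the wrist picture: circle of radius 72 around 40 mm behind origin
hsv=cv2.cvtColor(w["color"],cv2.COLOR_BGR2HSV)
v=w["color"].copy()
for off,col in((0,(0,255,0)),(.0015,(255,0,0))):
    o=e[:2]+a*off
    for t in np.linspace(-.9,.9,60):
        X=o+a*(-.04-.072*np.cos(t))+b*.072*np.sin(t)
        cv2.circle(v,tuple(int(x) for x in proj(w,np.r_[X,zt])[0].round()),0,col,-1)
t=p["color"].copy()
for X in (e[:2]+a*.1515,e[:2]-a*.1105):
    cv2.circle(t,tuple(int(x) for x in proj(p,np.r_[X,zt])[0].round()),1,(255,0,0),-1)
t=cv2.resize(t[130:290,140:280],None,fx=3,fy=3,interpolation=cv2.INTER_CUBIC)
sc=cv2.resize(q["color"][180:310,370:490],None,fx=3,fy=3,interpolation=cv2.INTER_CUBIC)
H=480;im=np.zeros((800-200,800,3),np.uint8)
im[:480,:420]=t;im[:390,430:790]=sc;im[390:600,430:790]=cv2.resize(v[0:280,80:560],(360,210))
cv2.imwrite("pics/c6.png",im)
m=((hsv[...,1]>130)).astype(np.uint8);print("sat med",np.median(hsv[60:150,250:400,1]))
cv2.imwrite("pics/w6.png",v)
cmd([.5325,.2970,.0423],.25)
E
```

```text
[0.53547657 0.29377373 0.08950898] 0.32254614900803663 [ 0.02761179 -0.17807418 -0.30369193] 9.15
sat med 162.0
shift mm [ 5.3  3.5 51.2] twist -0.2 curyaw -165.9 tilt [ 2.6e-03  8.0e-04 -1.0e+00]
```

View pics/c6.png

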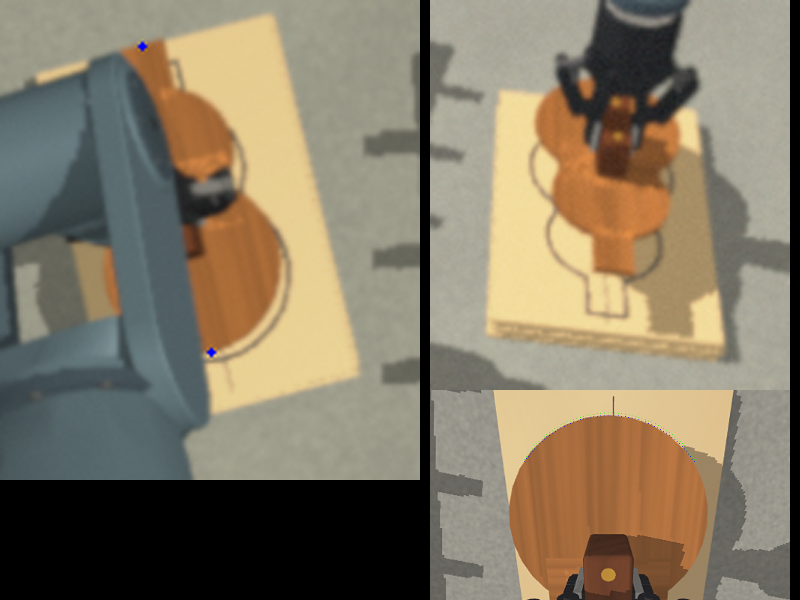

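View pics/w6.png

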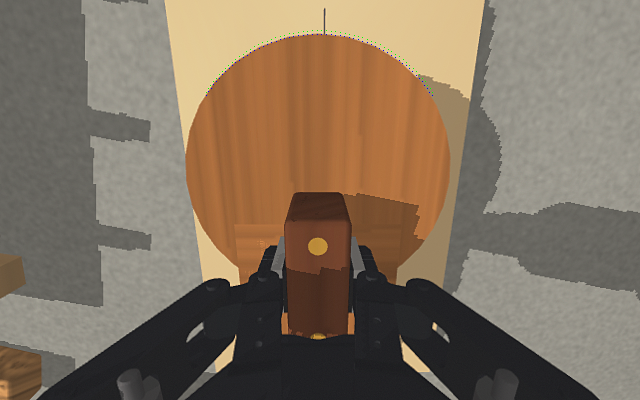

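The blue arc, drawn for the template origin 1.5 mm ahead of the TCP, matches the bout edge. The bout is centred laterally at column 318, and the centre line shows at (324,20). Now I'll lower it almost to hover.

step_arm:
  rows:
    - {"gripper": 0.01,"dx": 0.003,"dy": 0.002,"dz": 0.015,"twist": -0.2}
    - {"gripper": 0.01,"dx": 0.005,"dy": 0.003,"dz": 0.03,"twist": -0.2}
    - {"gripper": 0.01,"dx": 0.005,"dy": 0.003,"dz": 0.04,"twist": -0.2}
    - {"gripper": 0.01,"dx": 0.005,"dy": 0.003,"dz": 0.044,"twist": -0.2}
    - {"gripper": 0.01,"dx": 0.005,"dy": 0.003,"dz": 0.044,"twist": -0.2}
    - {"gripper": 0.01,"dx": 0.005,"dy": 0.003,"dz": 0.044,"twist": -0.2}

```text
time: 9.9
eef_pos: [0.532, 0.2963, 0.0478]
eef_rot: [-0.391, 3.117, 0.0]
ft_force: [0.0, 0.4, -1.0]
opening: 0.324
grip_force: 59.6
```

```bash
python3 - <<'E'
from h import *
es=[]
for n in ("wrist","scene","top"):
    globals()[n]=imaging.read_camera(n);s=r.sense();es.append(s["eef_pos"]);cmd([.5325,.2970,.0423],.25,s)
print(np.mean(es,0),s["ft_force"],s["time"])
v=cv2.resize(wrist["color"][0:150,150:490],None,fx=1.6,fy=1.6,interpolation=cv2.INTER_CUBIC)
sc=cv2.resize(scene["color"][190:310,380:480],None,fx=3.6,fy=3.6,interpolation=cv2.INTER_CUBIC)[:,:360]
t=cv2.resize(top["color"][130:290,140:280],None,fx=2.2,fy=2.2,interpolation=cv2.INTER_CUBIC)
im=np.zeros((600,800,3),np.uint8);im[:240,:544]=v;im[245:245+352,:308]=t;im[168:600,440:800]=sc
cv2.imwrite("pics/c7.png",im)
E
```

```text
shift mm [-0.4  0.6  5.9] twist -0.0 curyaw -165.7 tilt [ 8.e-04  3.e-04 -1.e+00]
shift mm [-0.3  0.6  6. ] twist -0.0 curyaw -165.7 tilt [ 1.e-03  3.e-04 -1.e+00]
shift mm [-0.3  0.5  6.1] twist -0.0 curyaw -165.7 tilt [ 1.1e-03  4.0e-04 -1.0e+00]
[0.53228678 0.29637896 0.04829389] [-0.03702498 -0.66606484 -1.91278407] 10.05
```

View pics/c7.png

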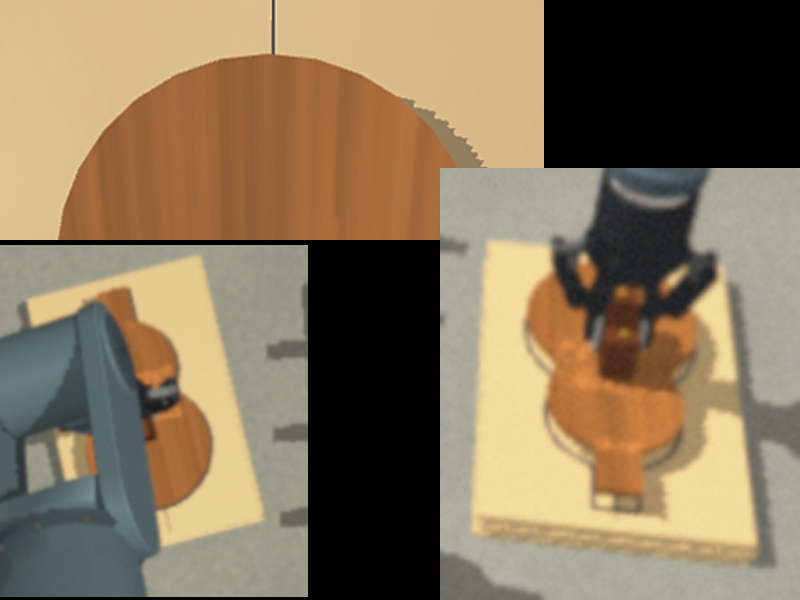

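The template lies over the outline, with the pencilled centre line meeting the middle of the tail at column 272 of the crop. The scene view shows the small hover gap evenly offset at neck and tail. Now the last 6 mm.

step_arm:
  rows:
    - {"gripper": 0.01,"dx": 0,"dy": 0.0005,"dz": 0.003,"twist": 0}
    - {"gripper": 0.01,"dx": 0,"dy": 0.0005,"dz": 0.006,"twist": 0}
    - {"gripper": 0.01,"dx": 0,"dy": 0.0005,"dz": 0.006,"twist": 0}
    - {"gripper": 0.01,"dx": 0,"dy": 0.0005,"dz": 0.006,"twist": 0}
    - {"gripper": 0.01,"dx": 0,"dy": 0.0005,"dz": 0.006,"twist": 0}

```text
time: 10.55
eef_pos: [0.5317, 0.2967, 0.0418]
eef_rot: [-0.391, 3.117, 0.0]
ft_force: [0.1, -0.5, -1.6]
opening: 0.325
grip_force: 59.6
```

```bash
python3 - <<'E'
from h import *
q=imaging.read_camera("scene");w=imaging.read_camera("wrist")
s=r.sense();e=s["eef_pos"];cmd([.5325,.2970,.0423],.25,s);print(e,s["ft_force"],s["time"],s["grip_force"])
a=np.array([np.cos(.25),np.sin(.25)]);c=np.array([.534,.2974])
def edge(p,sg,z):   # saturation edge along the centre line in plane z, sampled outwards
    u=np.arange(.08,.18,.0005) if sg>0 else np.arange(.08,.135,.0005)
    P=proj(p,np.c_[c+sg*a*u[:,None],np.full(len(u),z)]).astype(np.float32)
    hsv=cv2.cvtColor(p["color"],cv2.COLOR_BGR2HSV)[...,1]
    v=cv2.remap(hsv,P[:,:1],P[:,1:],cv2.INTER_LINEAR)[:,0].astype(float);v=cv2.blur(v[:,None],(1,5))[:,0]
    h=(v[:20].mean()+v[-20:].mean())/2
    return u[np.argmax(v<h)],v[:20].mean(),v[-20:].mean()
# visible edge: top (z=.036) at tail seen from wrist; underside (z=.03) at neck seen from scene
print("tail .112?",edge(w,-1,.036),"neck .150?",edge(q,1,.030))
E
```

```text
shift mm [-0.8  0.  -0.4] twist -0.0 curyaw -165.7 tilt [ 2.e-04  1.e-04 -1.e+00]
[0.53172514 0.29675906 0.04188631] [ 0.52547767  0.90887702 -1.71394313] 10.65 59.6120023727417
tail .112? (np.float64(0.11400000000000003), np.float64(162.12999999999997), np.float64(7.270000000000001)) neck .150? (np.float64(0.14950000000000008), np.float64(170.13000000000002), np.float64(94.36))
```

Register is within about 1 mm, with the template slightly towards the tail. One small nudge.

step_arm:
  rows:
    - {"gripper": 0.01,"dx": -0.001,"dy": 0,"dz": 0,"twist": 0}
    - {"gripper": 0.01,"dx": -0.001,"dy": 0,"dz": 0,"twist": 0}
    - {"gripper": 0.01,"dx": -0.001,"dy": 0,"dz": 0,"twist": 0}
    - {"gripper": 0.01,"dx": -0.001,"dy": 0,"dz": 0,"twist": 0}

```text
time: 11.05
eef_pos: [0.5326, 0.297, 0.0418]
eef_rot: [0.391, -3.117, 0.0]
ft_force: [-0.6, 0.7, -1.1]
opening: 0.321
grip_force: 59.6
```

```bash
python3 -c "
from h import *
s=r.sense();cmd([.5325,.2970,.0423],.25,s);print(s['ft_force'],s['grip_force'],s['time'])
print(job.close_job())"
```

```text
shift mm [ 0.1  0.1 -0.5] twist -0.0 curyaw -165.7 tilt [-0. -0. -1.]
[-0.63995044  0.65460838 -1.11998706] 59.61302697658539 11.05
the job is handed in; nothing more can be done
None
```

The template is held level about 1 cm above the tacky sheet, neck end over neck end and within about 1 mm of the outline by my measurements; it passed well above the clamped neck, I touched none of the loose items, and the job is handed in at 11 s.

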